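# Set the coffee grinder running into its catch cup

### The arm

A 6-joint arm with a two-finger parallel gripper is mounted at the origin on the work surface. World frame = base frame: x ahead of the robot, y to its left, z up, the work surface at z = 0. Lengths are in m, angles in degrees, forces in N, time in s.
With the tool pointing down it reaches from about 0.35 to 0.875 m from the base axis. Payload 4.2 kg.
Tool frame: the origin (TCP) lies midway between the tips of the shut fingers; the grasp point (between the pads) lies 19 mm behind it; y points along the fingers, z is the direction in which the jaws open and shut, and the axes are right-handed (so a half turn about y gives the same grasp; the last joint's range is limited). The gripper opens to 87 mm and grips with 3 to 60 N. Pads are 19 mm wide; open, the fingers measure 117 mm over their backs; the gripper's body (75 mm by 190 mm) begins 51 mm behind the grasp point.
Start: joints at [85.921, 22.042, 0.453, 0, -68.411, -14.817], TCP at [0.202, 0.591, 0.223] pointing down, gripper open.
Joint ranges: [-179.83, 179.83], [-69.29, 118.12], [-61.27, 80.66], [-181.25, 117.63], [-171.15, -9.14], [-177.46, 177.46]. Speed limits (degrees/s): [159.86, 159.86, 180, 180, 180, 180].

### API

Orientations are given as [roll, pitch, yaw] about the fixed x, y, z axes, in that order (R = Rz(yaw) Ry(pitch) Rx(roll)).
In Python, from workcell import env gives the robot as it stands. The module is installed in compiled form; this text tells all that it offers. Calls block until the motion is done:
- env.goto(position, orientation): joint-space move of the TCP to a pose.
- env.move_straight(position, rotation=None, rate=0.15, force_limit=None): straight line of the TCP; rotation=None keeps the orientation; rate is the mean speed in m/s. With force_limit (N) it stops when the force on the tool has changed by that much, and returns True; else False.
- env.set_joints(angles): joint-space move.
- env.gripper_to(opening, grasp_force=None): opening from 0.0 (shut) to 1.0 (fully open); grasp_force is the grip in N (None keeps the last); returns when the fingers have stopped.
- env.dwell(seconds).
- env.inverse_kinematics(position, orientation): joint angles nearest the present ones, or None.
- env.read_state(): the state.
- env.grab_frame(name): name is "side" or "top" or "wrist"; returns a dict with "image" (400x640x3 uint8, blue, green, red), "fx", "fy", "cx", "cy" (pixels), "position" and "orientation" of the camera in the world. Camera axes: x right, y up, looking along -z (the intrinsics and any distortion apply to the point x, -y, -z); pixel columns grow to the right and rows downward; lengths in m; the calibration is good to about 2 mm. A picture is of the moment at which its call begins. There is no depth.
A pose or a line that the arm cannot do raises env.Unreachable and nothing moves.
- env.close_job(): hands the job in, once; it reports no verdict.
Trained networks look in a picture, given as the dict that the camera call returned (one of the last four; its "shot" number tells which), for a name from the list of things; names that differ only in an ending like _2 or _b are one class to them, and where a whole thing is asked for, a point or a joint stands for the part that bears it (a point fixed in the world has none). Each returns a list of dicts, best first, with "score" (0 to 1); they miss things now and then, are a little off and sometimes report something else, mostly with a low value. They report only what shows in the picture. A call takes as long as a camera call. They do not tell look-alikes from the thing itself.
- env.search_frame(picture, thing): "xyz" ([x, y, z] in m, in world coordinates, good to about 4 mm: the middle of the surface that is visible of it).
- env.trace(picture, thing): "mask" (400x640 bool, what is visible of it).
The state is a dict: "clock": time; "joint_positions": joint angles; "qvel": joint speeds; "joint_torque": joint torques, N m; "position": TCP position; "tool_rot": TCP orientation; "force": force on the tool from outside, world axes, zero at the start; "wrist_torque": the same for the moment, N m; "opening": opening from 0.0 (shut) to 1.0 (fully open).
Only numpy, scipy, OpenCV 4.12 (cv2) and the standard library are available. Lean on these libraries where they do the work, as an engineer would, in place of code of your own. Each camera call takes 0.05 s, during which the arm holds its last target.

### The job

Stand the long-handled catch cup upright on the counter with its mouth centred under the grinder's outlet and let go of it. Then squeeze the trigger on the grinder's sloping grip fully home, keep it squeezed and only then press the lock-on button beside it fully in, and with the button in let the trigger come back until the lock catches it and holds it on; move clear. Leave the other things on the counter where they are.

Things in the scene. Friction and masses are not known exactly. Their poses are not given: they have to be found in the camera images.
- grinder: Fixed coffee grinder. Grey box 180 x 130 mm, 215 high (own x 0 to +180 mm, front = own -x, z up); origin on the counter, middle of the box's front bottom edge. A black slab (120 wide, 40 thick) overhangs the front; its face slopes 35 degrees from level, from x = -100, z = 140 up to x = +11, z = 217 mm. Nothing of it is below z = 105 mm; the counter under it is free.
- hopper (a point): On the grinder: centre of the foot of its clear bean hopper, 95 mm behind the box's front, z = 235 mm. From here the hopper flares to 170 mm across at z = 270 and 210 mm at z = 350 mm, above the upper end of the sloping face; wooden lid and cork ball on top, 410 mm high in all.
- ridge (a point): Fixed grip ridge on the sloping face: this point lies on its flat down-slope side, opposite the trigger, 30 mm out of the face. The ridge stands 46 mm straight out of the face, is 92 mm long level across it, and its sides are square to the face. From here, across ridge and trigger, it is 43 mm with the trigger out, 31 mm squeezed home. Axes: the grinder's own.
- trigger_pad (a point): Centre of the trigger's flat outer side, 30 mm out of the face; moves with it. Axes of the sloping face: x up the slope, y level (grinder's y), z straight out of the face (35 degrees off vertical, leaning to the front). Trigger: steel bar on the ridge's up-slope side, 64 mm long in y, 10 thick, z = -15 to +14 mm from here; squeezed along -x. Smooth (friction 0.1): pads slide along it.
- trigger (a joint): How far the trigger is squeezed, 0 (out) to 0.012 m (home). Sprung: about 4 N to start, 8 N at home. With the lock-on button in it comes back only to about 0.007 and stays; if the button was in only part-way it may hang at about 0.0095. Squeezing it home again frees the lock.
- lock_top (a point): Lock-on button, top of its part clear of the trigger (moves with it; axes as trigger_pad). White plastic block 56 mm long in y, from 30 mm down-slope to 10 mm up-slope of here, on the face under and up-slope of the trigger; top 12 mm out of the face, 3 mm below the trigger's lower edge. Pressed straight into the face (-z): a fingertip lying on the trigger presses it by pushing on along -z.
- lock (a joint): How far the button is pressed, 0 (out) to 0.010 m (in). Light spring, 1.5 to 3 N. Blocked at about 0.001 until the trigger is squeezed beyond 0.0095. Caught by the returning trigger it stays in by itself, at about 0.007 to 0.010; else it springs out.
- outlet (a point): Centre of the lower end of the grinder's steel outlet tube (28 mm across), 105 mm above the counter under the black slab, 50 mm in front of the grey box. Axes: the grinder's own.
- cup: Aluminium catch cup with a dark wooden handle, loose, 120 to 220 g, standing upright. Cup 72 mm across, 60 mm high, wall 4 mm. Origin: centre of its underside; own z up; the straight handle (18 mm wide in y, 16 high, z = 37 to 53 mm) runs along own -x to 175 mm from the origin.
- cup_handle (a point): A good place to hold the handle: on its centre line, 135 mm from the cup's axis, 45 mm above the cup's underside.
- jar_tall: Bystander, loose: glass bean jar 86 mm across, 240 mm tall with its cork ball stopper. Origin: centre of its underside.
- jar_short: Bystander, loose: glass bean jar 86 mm across, 200 mm tall with its cork ball stopper. Origin: centre of its underside.
- diffuser: Bystander, loose: pale blue teardrop aroma diffuser on a round wooden base, 128 mm across, 215 mm tall. Origin: centre of its underside.
- tamper: Bystander, loose: steel coffee tamper 58 mm across, 90 mm tall. Origin: centre of its underside.
- mug: Bystander, loose: white mug 80 mm across, 90 mm tall, ear on its +y side. Origin: centre of its underside.
- pitcher: Bystander, loose: steel milk pitcher 84 mm across, 100 mm tall, loop handle on its -x side. Origin: centre of its underside.
- spoon: Bystander, loose: steel spoon 150 mm long lying along its own x axis, lower than 25 mm. Origin: middle of its underside.
Not all that is in view belongs to the job. Leave any blue look-alike of the cup alone.

How it is judged (in metres and radians):
On the way, in this order (a step that is already met when the one before it is completed fails the run):
1. The cup stands upright on the counter with its axis within 15 mm of the outlet's, at rest and released (horizontal distance between cup and outlet below 0.015 m and angle between cup's own z axis and vertical below 0.1 rad and height (world z) of cup below 0.006 m and linear speed of cup below 0.02 m/s and contact force between cup and the fingers below 0.3 N), for 0.3 s.
2. The trigger is squeezed home (beyond 10 mm) while the button is still out (under 3 mm) (value of joint trigger above 0.01 m and value of joint lock below 0.003 m), for 0.15 s.
3. The button is pressed in (beyond 5 mm) while the trigger is still squeezed (beyond 9.2 mm) (value of joint lock above 0.005 m and value of joint trigger above 0.0092 m), for 0.05 s.
4. The trigger has come back onto the lock and is held there (4 to 9 mm), button in (beyond 6 mm) (value of joint trigger between 0.004 and 0.009 m and value of joint lock above 0.006 m), for 0.3 s.
At the end, for the whole second after the job is handed in: The trigger is held by its lock, 4 to 9 mm in, with the button beyond 6 mm in; the cup stands upright (within 0.1 rad) on the counter, at rest, its axis within 15 mm of the outlet's (all of step 4 and horizontal distance between cup and outlet below 0.015 m and angle between cup's own z axis and vertical below 0.1 rad and height (world z) of cup below 0.006 m and linear speed of cup below 0.02 m/s); the robot touches nothing.
It fails at once if A bystander (jar, diffuser, tamper, mug, pitcher, spoon) is moved more than 40 mm (distance of any of jar_tall, jar_short, diffuser, tamper, mug, pitcher, spoon from where it was at the start of the episode above 0.04 m).
It also fails if it takes over 53 s, if anything falls off the work surface, if the arm or the gripper's body presses on something with over 40 N, if the wrist force passes 120 N, or if a joint passes its speed limit or range.

## Working session

There is one attempt and no reset: what is moved stays moved. The work goes in short steps, each a Python script; the robot and the scene stay as the last script left them, time stands still between calls to the robot, and variables do not carry over. Pictures are saved under pics/ and viewed, and the job is handed in when it is done.

```bash
ls; mkdir -p pics
cat > h.py <<'E'
from workcell import env
import numpy as np, cv2
from scipy.spatial.transform import Rotation as R
def save(p,n): cv2.imwrite('pics/'+n+'.png',p['image'])
E
python3 - <<'E'
from h import *
s=env.read_state(); print(s)
for n in ['side','top','wrist']:
    p=env.grab_frame(n); save(p,n+'0'); print(n,{k:v for k,v in p.items() if k!='image'})
    if n!='wrist':
        for t in ['cup','cup_handle','outlet','grinder','hopper','ridge','trigger_pad','lock_top','jar_tall','jar_short','diffuser','tamper','mug','pitcher','spoon']:
            print(t,[(np.round(d['xyz'],3).tolist(),round(d['score'],2)) for d in env.search_frame(p,t)][:3])
print(env.read_state()['clock'])
E
```

```text
pics
{'clock': 0.0, 'joint_positions': array([ 8.59204926e+01,  2.20899605e+01,  3.80313255e-01, -2.84308203e-02,
       -6.84121807e+01, -1.48154585e+01]), 'qvel': array([ 0.00257059, -0.01809693, -0.03720662, -0.03897851,  0.05681669,
       -0.04278998]), 'joint_torque': array([ 1.02050697e-03, -3.90666497e+01,  1.87403476e+01,  4.21983093e+00,
        1.10766073e-02, -1.95049847e-04]), 'position': array([0.20219729, 0.59075061, 0.22147314]), 'tool_rot': array([-8.98754657e+01,  5.61672888e-03,  1.61094552e+02]), 'force': array([ 0.63671135,  0.61381104, -0.38573275]), 'wrist_torque': array([-0.03118224,  0.03912822,  0.02730415]), 'opening': 1.0024520916708353}
side {'fx': 501.69259049959516, 'fy': 501.69259049959516, 'cx': 317.576545986113, 'cy': 197.5053394882071, 'position': array([ 0.15780192, -0.85021847,  1.11332461]), 'orientation': array([ 43.92404535,   0.94084104, -27.92915461]), 'shot': 1}
cup [([0.5, -0.112, 0.048], 0.72), ([0.83, 0.26, 0.044], 0.61)]
cup_handle [([0.828, 0.262, 0.046], 0.94), ([0.623, -0.502, 0.126], 0.6)]
outlet [([0.538, 0.316, 0.253], 0.97)]
grind
[... 1113 characters left out ...]
[([0.552, 0.244, 0.222], 0.5)]
lock_top [([0.548, 0.354, 0.359], 0.66), ([0.549, 0.27, 0.205], 0.55)]
jar_tall [([0.724, -0.252, 0.162], 0.6)]
jar_short [([0.734, -0.087, 0.131], 0.98), ([0.503, -0.097, 0.049], 0.55), ([0.55, 0.353, 0.358], 0.15)]
diffuser [([0.633, -0.463, 0.133], 0.73)]
tamper [([0.726, 0.037, 0.026], 0.53)]
mug [([0.317, -0.276, 0.006], 0.97)]
pitcher [([0.282, 0.292, 0.033], 0.76)]
spoon [([0.41, -0.019, 0.011], 0.73)]
wrist {'fx': 288.62576116035507, 'fy': 288.62576116035507, 'cx': 322.5290144443797, 'cy': 197.0680769102019, 'position': array([0.28115662, 0.56419809, 0.38445542]), 'orientation': array([-1.75856598e+01,  1.09345225e-02, -1.08916887e+02]), 'shot': 3}
1.65
```

View pics/side0.png

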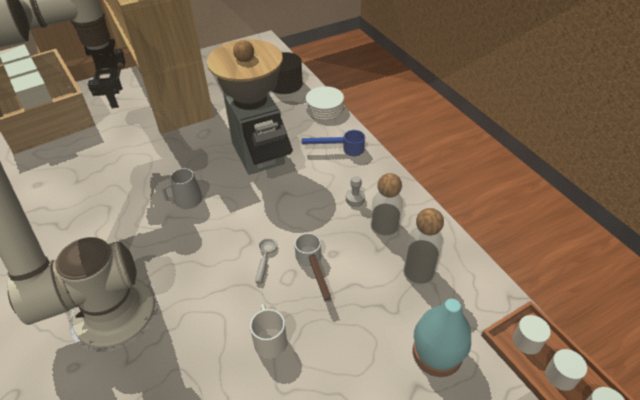

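View pics/top0.png

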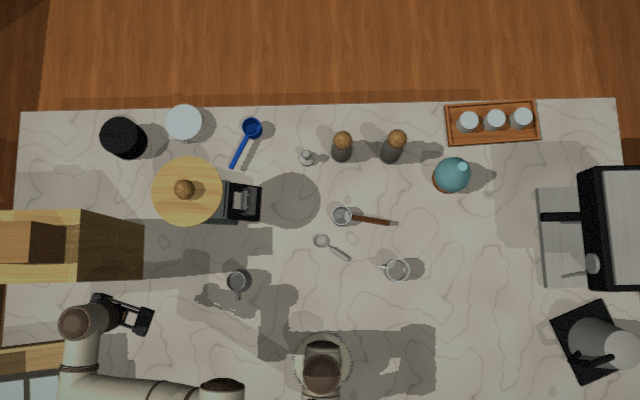

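View pics/wrist0.png

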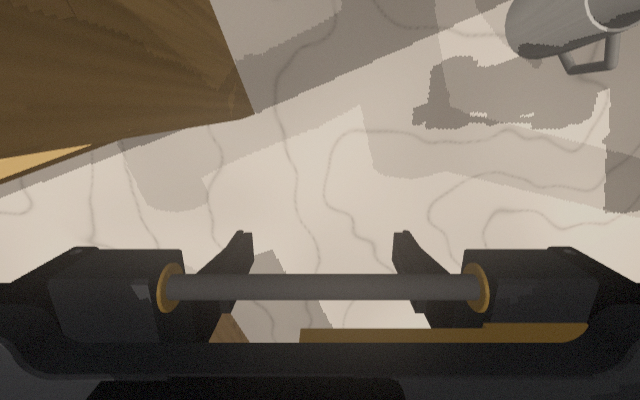

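Run:
```python
import cv2,numpy as np
a=cv2.imread('pics/side0.png');b=cv2.imread('pics/top0.png')
c1=cv2.resize(a[80:185,210:310],None,fx=5,fy=5,interpolation=cv2.INTER_CUBIC)
cv2.imwrite('pics/c1.png',c1)
c2=cv2.resize(b[150:250,150:280],None,fx=5,fy=5,interpolation=cv2.INTER_CUBIC)
cv2.imwrite('pics/c2.png',c2)
c3=cv2.resize(b[190:240,320:410],None,fx=4,fy=4,interpolation=cv2.INTER_CUBIC)
c4=cv2.resize(a[225:310,285:345],None,fx=4,fy=4,interpolation=cv2.INTER_CUBIC)
o=np.zeros((340,620,3),np.uint8);o[:200,:360]=c3;o[:340,370:610]=c4
cv2.imwrite('pics/c3.png',o)
```

```text
(no output)
```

View pics/c1.png

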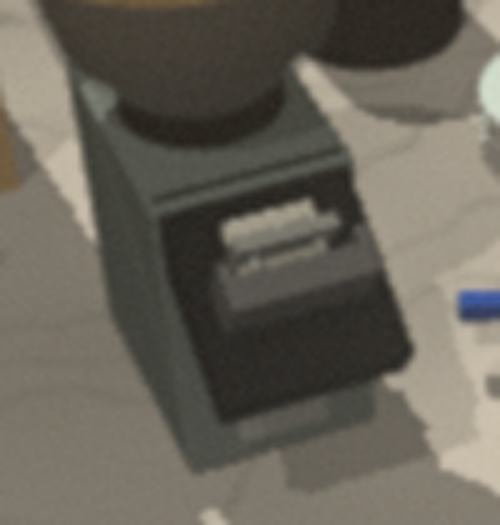

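View pics/c2.png

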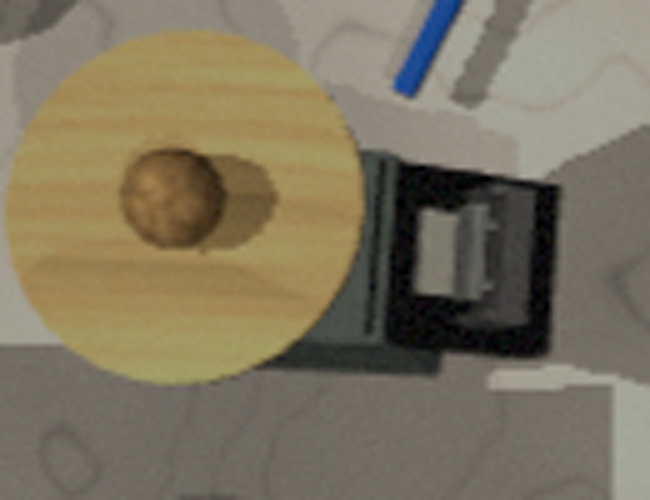

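View pics/c3.png

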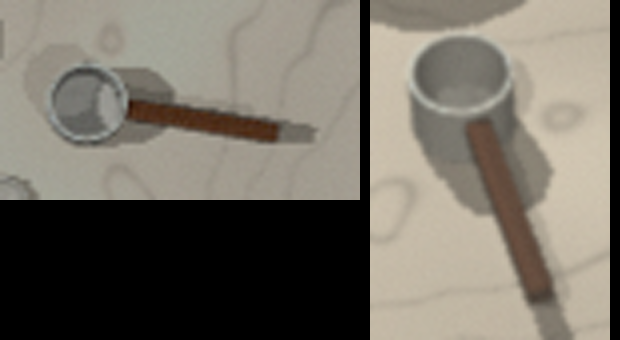

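```bash
cat >> h.py <<'E'
SIDE=dict(f=501.69259,cx=317.5765,cy=197.5053,p=np.array([ 0.15780192, -0.85021847,  1.11332461]),o=[43.92404535,0.94084104,-27.92915461])
TOP=dict(f=480.16482,cx=323.1449,cy=196.3268,p=np.array([ 0.30967986, -0.02688406,  1.77425052]),o=[9.03430821,0.51314676,-91.26666702])
def cam(p): return dict(f=p['fx'],cx=p['cx'],cy=p['cy'],p=np.array(p['position']),o=p['orientation'])
def proj(c,P):
    q=(np.atleast_2d(P)-c['p'])@R.from_euler('xyz',c['o'],degrees=True).as_matrix()
    return np.stack([c['cx']+c['f']*q[:,0]/-q[:,2], c['cy']+c['f']*(-q[:,1])/-q[:,2]],1)
def ray(c,uv,z):
    d=R.from_euler('xyz',c['o'],degrees=True).as_matrix()@np.array([(uv[0]-c['cx'])/c['f'],-(uv[1]-c['cy'])/c['f'],-1])
    return c['p']+d*(z-c['p'][2])/d[2]
def g2w(g,P):
    P=np.atleast_2d(P).astype(float); c,s=np.cos(g[2]),np.sin(g[2])
    return np.stack([g[0]+c*P[:,0]-s*P[:,1], g[1]+s*P[:,0]+c*P[:,1], P[:,2]],1)
E
python3 - <<'E'
from h import *
from scipy.optimize import least_squares
mod=[];obs=[]
def T(P,u):mod.append((TOP,P));obs.append((150+u[0]/5-.4,150+u[1]/5-.4))
def S(P,u):mod.append((SIDE,P));obs.append((210+u[0]/5-.4,80+u[1]/5-.4))
T([-.1,-.06,.14],(560,185));T([-.1,.06,.14],(548,357))
T([.011,-.06,.217],(400,163));T([.011,.06,.217],(388,345))
S([-.1,.06,.14],(222,415));S([-.1,-.06,.14],(410,352))
S([.011,.06,.217],(158,212));S([.011,-.06,.217],(350,158));S([0,.065,0],(195,472))
T([.095,0,.39],(172,197))
obs=np.array(obs)
def f(g): return np.concatenate([proj(c,g2w(g,P))[0]-o for (c,P),o in zip(mod,obs)])
r=least_squares(f,[.55,.3,np.pi/2]);g=r.x
print(g[:2],np.degrees(g[2]));print(np.round(r.fun.reshape(-1,2),1))
print('outlet',g2w(g,[-.05,0,.105]))
np.save('g.npy',g)
# cup: rim top circle & handle end
for c,(u,h) in ((TOP,((320+88/4-.4,190+104/4-.4),(320+278/4-.4,190+132/4-.4))),(SIDE,((285+(460-370)/4-.4,225+75/4-.4),(285+(541-370)/4-.4,225+294/4-.4)))):
    a=ray(c,u,.06);b=ray(c,h,.047);print(a,b,np.linalg.norm((a-b)[:2]),np.degrees(np.arctan2(*(a-b)[[1,0]])))
for n,c in (('top',TOP),('side',SIDE)):
    im=cv2.imread(f'pics/{n}0.png');x0,y0=(150,140) if n=='top' else (205,75)
    im=cv2.resize(im[y0:y0+110,x0:x0+125],None,fx=5,fy=5)
    def L(P,col=(0,255,0)):
        q=((proj(c,g2w(g,P))-[x0,y0]+.5)*5).astype(int);cv2.polylines(im,[q.reshape(-1,1,2)],True,col,1)
    L([[-.1,-.06,.14],[-.1,.06,.14],[.011,.06,.217],[.011,-.06,.217]])
    for z in (0,.215): L([[0,-.065,z],[0,.065,z],[.18,.065,z],[.18,-.065,z]],(0,0,255))
    t=np.linspace(0,6.28,40);L(np.stack([.095+.105*np.cos(t),.105*np.sin(t),0*t+.35],1),(255,0,0))
    cv2.imwrite(f'pics/ov_{n}.png',im)
E
```

```text
[0.55543586 0.29115693] 85.5795717192288
[[ 2.1  0.3]
 [ 1.9  0.4]
 [-2.4 -1.1]
 [-3.1 -1.5]
 [ 0.5  0.4]
 [ 1.5  1.7]
 [-1.5 -1.8]
 [-1.5 -1.3]
 [-0.8  2.8]
 [ 0.8 -0.5]]
outlet [[0.55158213 0.24130566 0.105     ]]
[ 0.51090579 -0.08226644  0.06      ] [ 0.48307284 -0.25318996  0.047     ] 0.1731748356917911 80.75121405563314
[ 0.51322102 -0.08287316  0.06      ] [ 0.48284554 -0.25128966  0.047     ] 0.17113383083345377 79.7760854809072
```

```bash
python3 -c "
import cv2,numpy as np
a=cv2.imread('pics/ov_top.png');b=cv2.imread('pics/ov_side.png')
cv2.imwrite('pics/ov.png',cv2.resize(np.hstack([a,b]),(800,352)))"
```

```text
(no output)
```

View pics/ov.png

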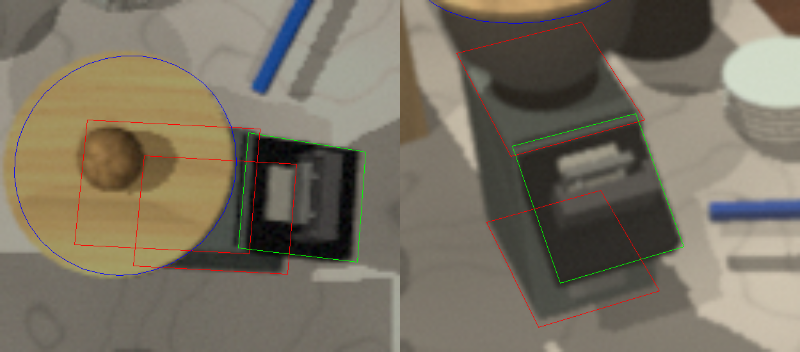

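```bash
cat > fit.py <<'E'
from h import *
from scipy.optimize import least_squares
mod=[];obs=[]
def T(P,u):mod.append((TOP,P));obs.append((150+u[0]/5-.4,150+u[1]/5-.4))
def S(P,u):mod.append((SIDE,P));obs.append((210+u[0]/5-.4,80+u[1]/5-.4))
T([-.1,-.06,.14],(560,185));T([-.1,.06,.14],(548,357))
T([0,-.06,.210],(400,163));T([0,.06,.210],(388,345))
S([-.1,.06,.14],(222,415));S([-.1,-.06,.14],(410,352))
S([0,.06,.21],(158,212));S([0,-.06,.21],(350,163));S([0,.065,0],(195,472))
T([0,.065,0],(438,374))
T([.095,0,.39],(172,197))
obs=np.array(obs)
def f(g): return np.concatenate([proj(c,g2w(g,P))[0]-o for (c,P),o in zip(mod,obs)])
r=least_squares(f,[.55,.3,np.pi/2]);g=r.x
print(g[:2],np.degrees(g[2]));print(np.round(r.fun.reshape(-1,2),1))
print('outlet',g2w(g,[-.05,0,.105]))
np.save('g.npy',g)
# ridge/trigger on the face: s = distance up-slope, at normal height h -> own coords
def face(s,y,h):
    a=np.radians(35);return np.array([-.1+s*np.cos(a)-h*np.sin(a), y, .14+s*np.sin(a)+h*np.cos(a)])
print('net pts on own axes')
c,s=np.cos(g[2]),np.sin(g[2])
for n,w in (('trig',[.548,.236,.219]),('trig',[.552,.244,.222]),('lock',[.554,.268,.201]),('lock',[.549,.27,.205]),('ridge?',[.557,.27,.204])):
    d=np.array(w)-[g[0],g[1],0];o=np.array([c*d[0]+s*d[1],-s*d[0]+c*d[1],d[2]])
    q=o-[-.1,0,.14];a=np.radians(35)
    print(n,np.round(o,4),'s',round(q[0]*np.cos(a)+q[2]*np.sin(a),4),'h',round(-q[0]*np.sin(a)+q[2]*np.cos(a),4))
ims=[]
for n,c in (('top',TOP),('side',SIDE)):
    im=cv2.imread(f'pics/{n}0.png');x0,y0=(185,165) if n=='top' else (225,100)
    im=cv2.resize(im[y0:y0+80,x0:x0+80],None,fx=5,fy=5)
    def L(P,col=(0,255,0)):
        q=((proj(c,g2w(g,P))-[x0,y0]+.5)*5).astype(int);cv2.polylines(im,[q.reshape(-1,1,2)],True,col,1)
    L([[-.1,-.06,.14],[-.1,.06,.14],[.0,.06,.21],[.0,-.06,.21]])
    for z in (0,.215): L([[0,-.065,z],[0,.065,z],[.18,.065,z],[.18,-.065,z]],(0,0,255))
    S0=0.050
    L([face(S0,-.046,.046),face(S0,.046,.046),face(S0,.046,0),face(S0,-.046,0)],(0,255,255))
    L([face(S0+.043,-.032,.044),face(S0+.043,.032,.044),face(S0+.043,.032,.015),face(S0+.043,-.032,.015)],(255,0,255))
    ims.append(im)
cv2.imwrite('pics/ov2.png',np.hstack(ims))
E
python3 fit.py
```

```text
[0.55639339 0.29684131] 85.57297154793217
[[ 0.5  0.1]
 [ 0.3  0.2]
 [-0.3 -0.8]
 [-1.1 -1.3]
 [ 0.1 -0.9]
 [ 1.   0.5]
 [-0.5  1.1]
 [-0.5  0.5]
 [-1.2  1.6]
 [ 0.6  0.7]
 [-1.1 -0.8]]
outlet [[0.55253393 0.24699049 0.105     ]]
net pts on own axes
trig [-0.0613  0.0037  0.219 ] s 0.077 h 0.0425
trig [-0.053   0.0003  0.222 ] s 0.0855 h 0.0402
lock [-2.89e-02  2.00e-04  2.01e-01] s 0.0932 h 0.0092
lock [-0.0273  0.0053  0.205 ] s 0.0968 h 0.0116
ridge? [-0.0267 -0.0027  0.204 ] s 0.0967 h 0.0104
```

View pics/ov2.png

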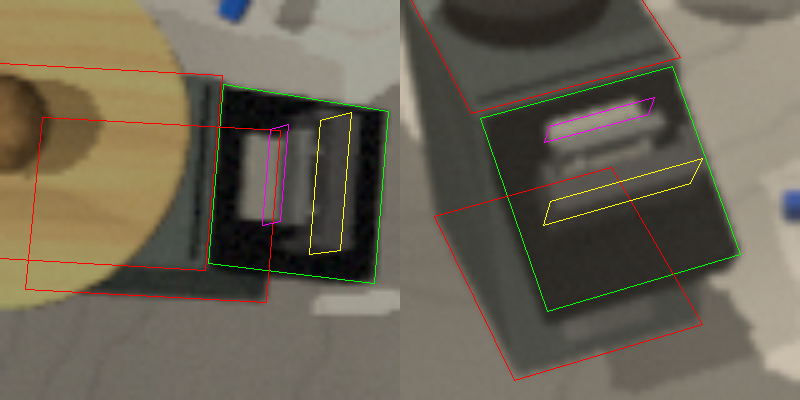

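```bash
cat >> h.py <<'E'
def eul(yax,zax):
    yax=np.array(yax,float);yax/=np.linalg.norm(yax);zax=np.array(zax,float);zax-=yax*(zax@yax);zax/=np.linalg.norm(zax)
    M=np.stack([np.cross(yax,zax),yax,zax],1);return R.from_matrix(M).as_euler('xyz',degrees=True)
E
python3 - <<'E'
from h import *
s=env.read_state();M=R.from_euler('xyz',s['tool_rot'],degrees=True).as_matrix()
print(np.round(M,3)); print('cam off tool',M.T@(np.array([0.28115662, 0.56419809, 0.38445542])-s['position']))
th=np.radians(80.3);cup=np.array([.512,-.0825]);hd=-np.array([np.cos(th),np.sin(th)])
for sg in (1,-1):
    o=eul([0,0,-1],[sg*np.sin(th),-sg*np.cos(th),0])
    for nm,c in (('pick',cup),('place',np.array([.5525,.247]))):
        p=c+.135*hd
        for z in (.15,.026): 
            q=env.inverse_kinematics([*p,z],o);print(sg,nm,p,z,None if q is None else np.round(q,1), 'x axis',np.cross([0,0,-1],[sg*np.sin(th),-sg*np.cos(th),0]).round(2))
g=np.load('g.npy');a=np.radians(35)
n=g2w([0,0,g[2]],[-np.sin(a),0,np.cos(a)])[0];u=g2w([0,0,g[2]],[np.cos(a),0,np.sin(a)])[0]
ctr=g2w(g,[-.1,0,.14])[0]+u*(.052+.0155)
for sg in (1,-1):
    o=eul(-n,sg*u)
    for h in (.12,.02):
        p=ctr+n*h;q=env.inverse_kinematics(p,o);print('trig',sg,p.round(3),h,None if q is None else np.round(q,1))
E
```

```text
[[-0.946  0.    -0.324]
 [ 0.324  0.    -0.946]
 [ 0.    -1.    -0.   ]]
cam off tool [-8.33012662e-02 -1.61891511e-01  1.40754887e-04]
1 pick [ 0.48925393 -0.21556997] 0.15 [ -6.4  17.1 -18.2   0.  -54.6 176.7] x axis [-0.17 -0.99 -0.  ]
1 pick [ 0.48925393 -0.21556997] 0.026 [ -6.4  26.5 -25.8   0.  -37.7 176.7] x axis [-0.17 -0.99 -0.  ]
1 place [0.52975393 0.11393003] 0.15 [ 29.3  17.8 -17.3   0.  -55.  141. ] x axis [-0.17 -0.99 -0.  ]
1 place [0.52975393 0.11393003] 0.026 [ 29.3  27.  -24.7   0.  -38.2 141. ] x axis [-0.17 -0.99 -0.  ]
-1 pick [ 0.48925393 -0.21556997] 0.15 [ -6.4  17.1 -18.2   0.  -54.6  -3.3] x axis [0.17 0.99 0.  ]
-1 pick [ 0.48925393 -0.21556997] 0.026 [ -6.4  26.5 -25.8   0.  -37.7  -3.3] x axis [0.17 0.99 0.  ]
-1 place [0.52975393 0.11393003] 0.15 [ 29.3  17.8 -17.3   0.  -55.  -39. ] x axis [0.17 0.99 0.  ]
-1 place [0.52975393 0.11393003] 0.026 [ 29.3  27.  -24.7   0.  -38.2 -39. ] x axis [0.17 0.99 0.  ]
trig 1 [0.548 0.184 0.277] 0.12 [ 15.   13.    0.3 -35.5 -68.6 -98.7]
trig 1 [0.552 0.241 0.195] 0.02 [ 20.4  18.1  -4.3 -38.  -57.7 -96.7]
trig -1 [0.548 0.184 0.277] 0.12 [ 15.   13.    0.3 -35.5 -68.6  81.3]
trig -1 [0.552 0.241 0.195] 0.02 [ 20.4  18.1  -4.3 -38.  -57.7  83.3]
```

Run:
```python
from h import *
for uv in ((160,130),(213,115),(133,0)): print(ray(SIDE,uv,0))
for uv in ((143,210),(143,280),(80,210),(80,280)): print('top',ray(TOP,uv,0),ray(TOP,uv,.4))
for p in ([.15,.36,.32],[.2,.35,.3]):
  print(env.inverse_kinematics(p,env.read_state()['tool_rot']))
```

```text
[0.30777608 0.67279976 0.        ]
[0.50409473 0.66428308 0.        ]
[0.47642028 1.77283423 0.        ]
top [0.55618674 0.65703351 0.        ] [0.50061243 0.50284614 0.4       ]
top [0.2981493  0.64749877 0.        ] [0.30074883 0.49546098 0.4       ]
top [0.56169105 0.89351958 0.        ] [0.50487581 0.68601706 0.4       ]
top [0.3032288  0.87861601 0.        ] [0.30468318 0.67447346 0.4       ]
[ 9.15689361e+01 -5.57713176e+00 -1.87835155e+01  8.64639575e-05
 -7.67911167e+01 -2.04650368e+01]
[ 8.36091551e+01 -3.54168230e+00 -1.97812830e+01 -2.73692547e-04
 -7.37579121e+01 -1.25051595e+01]
```

Run:
```python
from h import *
th=np.radians(80.3);hd=-np.array([np.cos(th),np.sin(th)]);o=eul([0,0,-1],[-np.sin(th),np.cos(th),0])
env.move_straight([.2,.36,.32],rate=.3)
print(env.read_state()['clock'])
env.goto([.38,.03,.28],o);print(env.read_state()['clock'])
p=np.array([.512,-.0825])+.135*hd
env.goto([*p,.16],o);s=env.read_state();print(s['clock'],s['position'])
f=env.grab_frame('wrist');save(f,'w1');np.save('w1cam.npy',cam(f),allow_pickle=True)
c=cam(f)
for t in ('cup','cup_handle'):
    print(t,[(np.round(d['xyz'],4).tolist(),round(d['score'],2)) for d in env.search_frame(f,t)][:3])
im=f['image'].copy()
for r in (.036,):
    t=np.linspace(0,6.28,40);q=proj(c,np.stack([.512+r*np.cos(t),-.0825+r*np.sin(t),0*t+.06],1)).astype(int);cv2.polylines(im,[q.reshape(-1,1,2)],True,(0,255,0),1)
for k in (.036,.135,.175):
    e=np.array([.512,-.0825])+k*hd;q=proj(c,[*e,.053])[0].astype(int);cv2.circle(im,tuple(int(v) for v in q),3,(0,0,255),1)
cv2.imwrite('pics/w1o.png',im)
```

```text
2.6333
4.0417
5.175 [ 0.48978349 -0.21472007  0.16066968]
cup [([0.4956, -0.1343, 0.0488], 0.73)]
cup_handle [([0.5, -0.1325, 0.0502], 0.61)]
```

View pics/w1o.png

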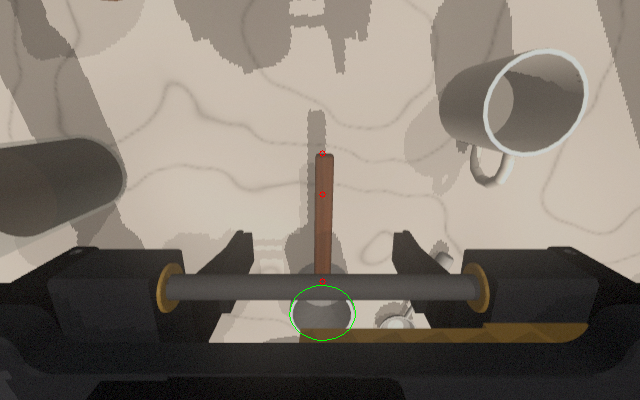

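```bash
python3 - <<'E'
from h import *
th=np.radians(80.3);hd=-np.array([np.cos(th),np.sin(th)])
p=np.array([.512,-.0825])+.135*hd
r=env.move_straight([*p,.027],rate=.12,force_limit=15);s=env.read_state();print(r,s['clock'],s['position'])
env.gripper_to(0.0,30);s=env.read_state();print(s['clock'],s['opening']*87,s['position'],s['force'])
q=s['position'].copy();q[2]+=.004
env.move_straight(q,rate=.02);s=env.read_state();print(s['clock'],s['position'],s['force'],s['opening']*87)
f=env.grab_frame('wrist');save(f,'w2');f=env.grab_frame('side');save(f,'s2')
E
python3 -c "
import cv2,numpy as np
a=cv2.imread('pics/w2.png');b=cv2.imread('pics/s2.png')
b=cv2.resize(b[200:320,250:370],(400,400),interpolation=cv2.INTER_CUBIC)
cv2.imwrite('pics/v2.png',np.hstack([a[:,120:520],b]))"
```

```text
False 6.5833 [ 0.48985206 -0.21567451  0.02769981]
7.7083 17.616082545609856 [ 0.48942768 -0.21558344  0.02702527] [ 1.26416614 -0.74461105 -0.51738927]
8.0583 [ 0.48916441 -0.21556659  0.03098095] [ 0.04103107 -0.40981064 -2.26081023] 17.753797552991152
```

View pics/v2.png

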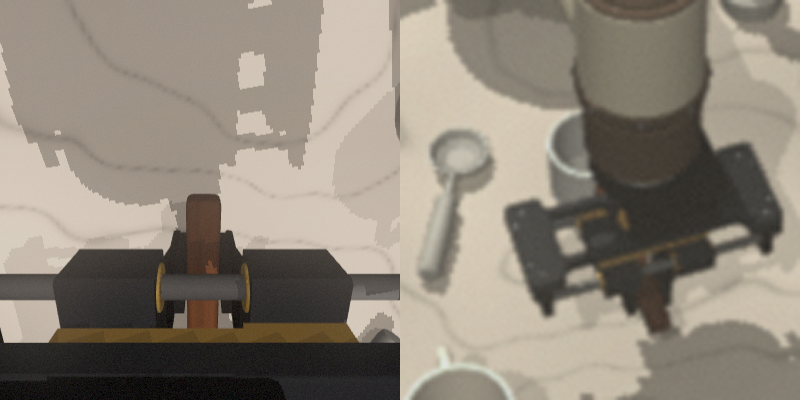

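```bash
python3 - <<'E'
from h import *
env.move_straight([.5299,.1139,.031],rate=.12);s=env.read_state();print(s['clock'],s['position'],s['force'],s['opening']*87)
env.dwell(.2)
for n in('side','top','wrist'):
    f=env.grab_frame(n);save(f,n[0]+'3')
E
python3 -c "
import cv2,numpy as np
a=cv2.imread('pics/s3.png');b=cv2.imread('pics/t3.png');w=cv2.imread('pics/w3.png')
a=cv2.resize(a[90:230,200:340],(400,400),interpolation=cv2.INTER_CUBIC)
b=cv2.resize(b[150:280,190:320],(400,400),interpolation=cv2.INTER_CUBIC)
cv2.imwrite('pics/v3.png',np.hstack([a,b]))"
```

```text
11.075 [0.52981461 0.11357416 0.03098737] [-0.29928366 -0.30460381 -2.01352767] 18.041776200954825
```

View pics/v3.png

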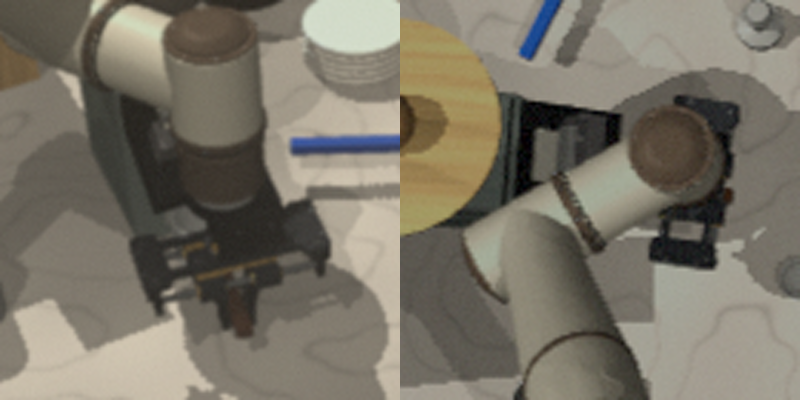

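View pics/w3.png

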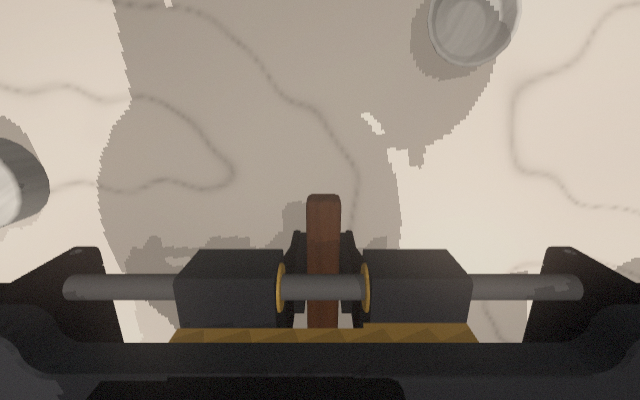

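```bash
python3 - <<'E'
from h import *
r=env.move_straight([.5299,.1139,.0262],rate=.02,force_limit=4);s=env.read_state();print(r,s['clock'],s['position'],s['force'])
env.gripper_to(.5);s=env.read_state();print(s['clock'],s['opening'],s['position'],s['force'])
env.dwell(.35)
th=np.radians(80.3)
env.move_straight([.5299-.03*np.cos(th),.1139-.03,.16],rate=.15)
env.gripper_to(1.0);s=env.read_state();print(s['clock'],s['position'])
for n in('side','top','wrist'):
    f=env.grab_frame(n);save(f,n[0]+'4')
    if n!='wrist': print([(np.round(d['xyz'],4).tolist(),round(d['score'],2)) for d in env.search_frame(f,'cup')][:3])
g=np.load('g.npy')
c=cam(f);im=f['image'].copy();O=g2w(g,[-.05,0,0])[0]
cv2.imwrite('pics/w4.png',im)
E
python3 -c "
import cv2,numpy as np
a=cv2.imread('pics/s4.png');b=cv2.imread('pics/t4.png');w=cv2.imread('pics/w4.png')
a=cv2.resize(a[90:230,200:340],(400,400),interpolation=cv2.INTER_CUBIC)
b=cv2.resize(b[150:280,190:320],(400,400),interpolation=cv2.INTER_CUBIC)
cv2.imwrite('pics/v4.png',np.hstack([a,b]))"
```

```text
False 11.8167 [0.53018559 0.11389104 0.02646813] [ 1.16784786 -1.09760248  1.77032198]
12.575 0.49643684494027845 [0.52990499 0.11390903 0.02618916] [ 0.26465029  0.17802515 -0.24189478]
14.975 [0.52485712 0.08389455 0.1600432 ]
[([0.5399, 0.2137, 0.0502], 0.83), ([0.8344, 0.2549, 0.0418], 0.83)]
[([0.834, 0.2567, 0.0493], 0.61)]
```

View pics/v4.png

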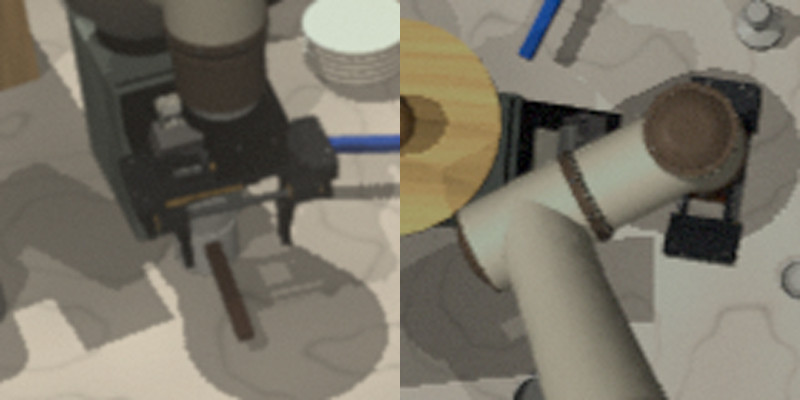

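View pics/w4.png

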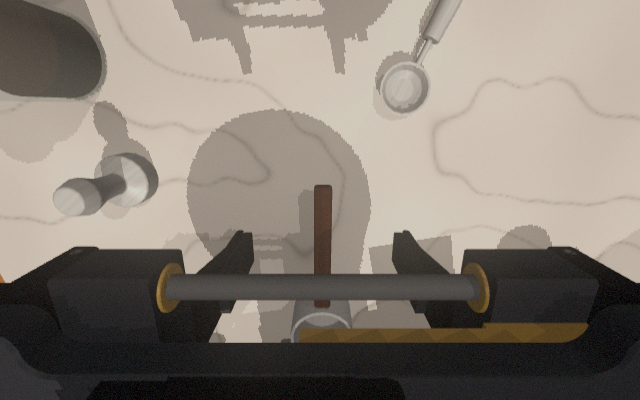

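```bash
cat >> h.py <<'E'
A35=np.radians(35)
try:
    G=np.load('g.npy')
    N=g2w([0,0,G[2]],[-np.sin(A35),0,np.cos(A35)])[0];U=g2w([0,0,G[2]],[np.cos(A35),0,np.sin(A35)])[0];Y=g2w([0,0,G[2]],[0,1,0])[0]
    F0=g2w(G,[-.1,0,.14])[0]
    OT=eul(-N,U)
except Exception: pass
def fw(s,y,h): return F0+U*s+Y*y+N*h
def tof(P):
    d=np.asarray(P)-F0; return np.round([d@U,d@Y,d@N],4)
E
python3 - <<'E'
from h import *
th=np.radians(80.3)
env.move_straight([.52,.05,.32],rate=.25)
env.goto(fw(.0675,0,.16),OT);s=env.read_state();print(s['clock'],s['position'],tof(s['position']))
f=env.grab_frame('wrist');save(f,'w5');c=cam(f)
for t in ('ridge','trigger_pad','lock_top'):
    print(t,[(tof(d['xyz']).tolist(),round(d['score'],2)) for d in env.search_frame(f,t)][:3])
import json;json.dump({k:np.array(v).tolist() for k,v in c.items()},open('w5.json','w'))
for n in ('side','top'):
    f=env.grab_frame(n);save(f,n[0]+'5')
    if n=='side':
        for t in ('cup','ridge','trigger_pad','lock_top'): print(t,[(np.round(d['xyz'],4).tolist(),tof(d['xyz']).tolist(),round(d['score'],2)) for d in env.search_frame(f,t)][:3])
E
```

```text
17.1 [0.54549011 0.16070088 0.30868007] [0.0668 0.0004 0.1592]
ridge [([0.1901, 0.0203, 0.0758], 0.58)]
trigger_pad [([0.0811, 0.005, 0.0425], 0.72)]
lock_top [([0.096, 0.002, 0.0121], 0.74)]
cup [([0.5395, 0.2186, 0.0457], [-0.0371, 0.0108, -0.0891], 0.85), ([0.8298, 0.26, 0.0452], [0.0147, -0.2754, -0.126], 0.63), ([0.5478, 0.2738, 0.1984], [0.0961, 0.0068, 0.004], 0.34)]
ridge [([0.5216, 0.3276, 0.2256], [0.1539, 0.0371, -0.0033], 0.94), ([0.5395, 0.2232, 0.0464], [-0.033, 0.0112, -0.0912], 0.65)]
trigger_pad [([0.5405, 0.2372, 0.2215], [0.0789, 0.0112, 0.0442], 0.59)]
lock_top [([0.5468, 0.2725, 0.2017], [0.0968, 0.0077, 0.0075], 0.66)]
```

View pics/w5.png

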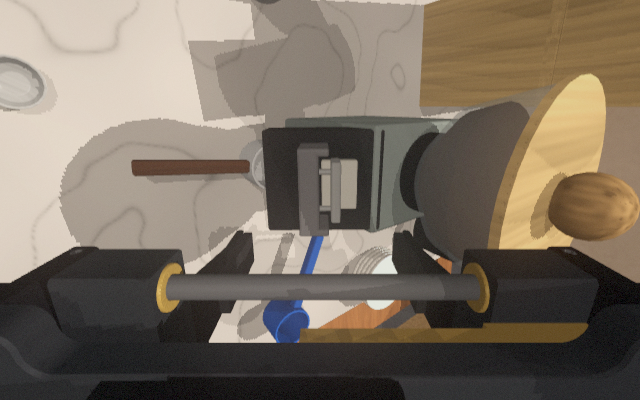

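View pics/s5.png

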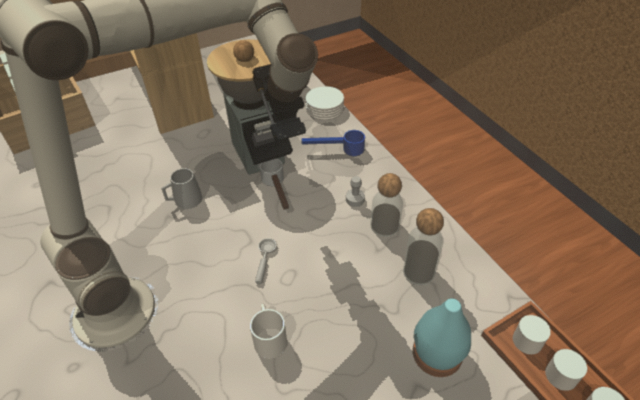

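```bash
cat > ov5.py <<'E'
from h import *
import json,sys
c=json.load(open('w5.json'));c['p']=np.array(c['p'])
im=cv2.imread('pics/w5.png');x0,y0,k=240,105,5
im=cv2.resize(im[y0:y0+115,x0:x0+155],None,fx=k,fy=k,interpolation=cv2.INTER_CUBIC)
def L(P,col):
    q=((proj(c,P)-[x0,y0]+.5)*k).astype(int);cv2.polylines(im,[q.reshape(-1,1,2)],True,col,1)
L([g2w(G,p)[0] for p in ([-.1,-.06,.14],[-.1,.06,.14],[.0,.06,.21],[.0,-.06,.21])],(0,255,0))
S0=float(sys.argv[1]);y=float(sys.argv[2])
L([fw(S0,y-.046,.046),fw(S0,y+.046,.046),fw(S0,y+.046,0),fw(S0,y-.046,0)],(0,255,255))
for hh in (.044,.015): 
  L([fw(S0+.043,y-.032,hh),fw(S0+.043,y+.032,hh),fw(S0+.033,y+.032,hh),fw(S0+.033,y-.032,hh)],(255,0,255))
cv2.imwrite('pics/ov5.png',im)
E
python3 ov5.py .050 0
```

```text
(no output)
```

View pics/ov5.png

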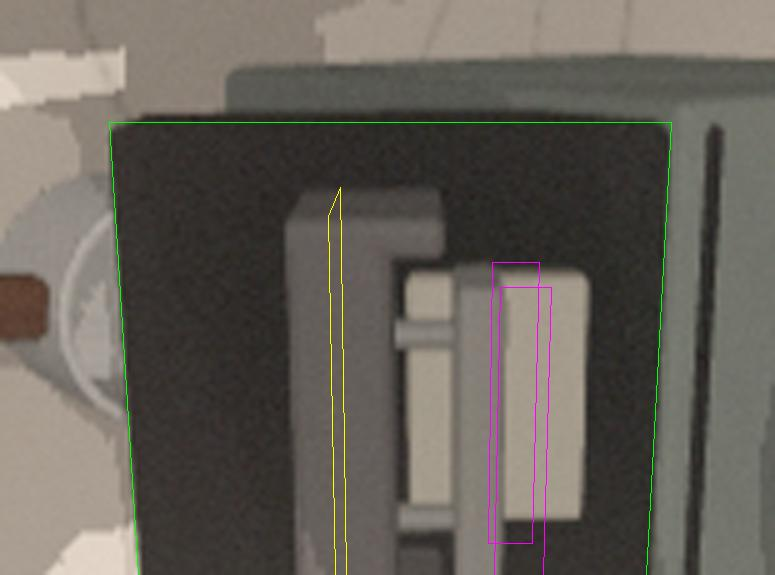

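```bash
python3 ov5.py .0412 0
```

```text
(no output)
```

View pics/ov5.png

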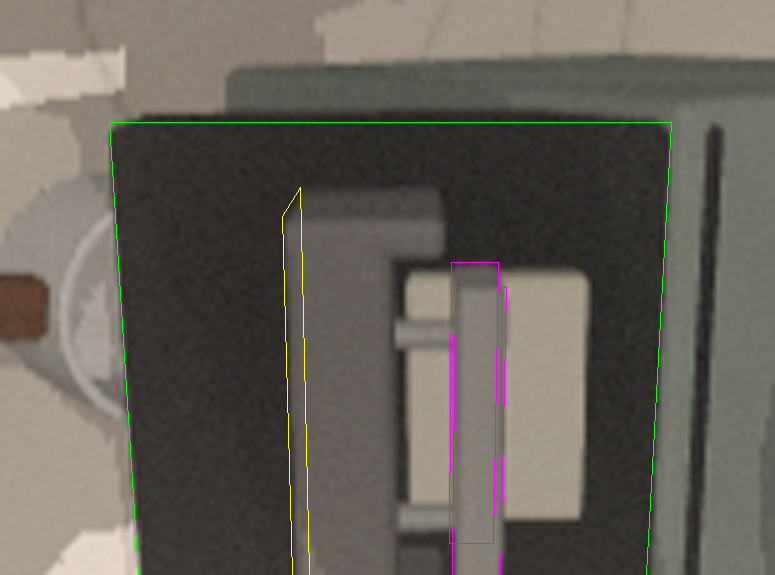

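```bash
python3 - <<'E'
from h import *
env.gripper_to(.85)
SC=.0412+.0155
env.move_straight(fw(SC,0,.16),rate=.15)
r=env.move_straight(fw(SC,0,.020),rate=.12,force_limit=8);s=env.read_state();print(r,s['clock'],tof(s['position']),s['force'],s['opening']*87)
f=env.grab_frame('wrist');save(f,'w6')
f=env.grab_frame('side');save(f,'s6')
E
python3 -c "
import cv2,numpy as np
w=cv2.imread('pics/w6.png');a=cv2.imread('pics/s6.png')
cv2.imwrite('pics/v6.png',np.hstack([w[:,120:520],cv2.resize(a[80:200,200:320],(400,400),interpolation=cv2.INTER_CUBIC)]))"
```

```text
False 19.7417 [ 0.057  -0.0005  0.0208] [-1.16824757 -0.63781002  0.97144708] 74.38855253654566
```

View pics/v6.png

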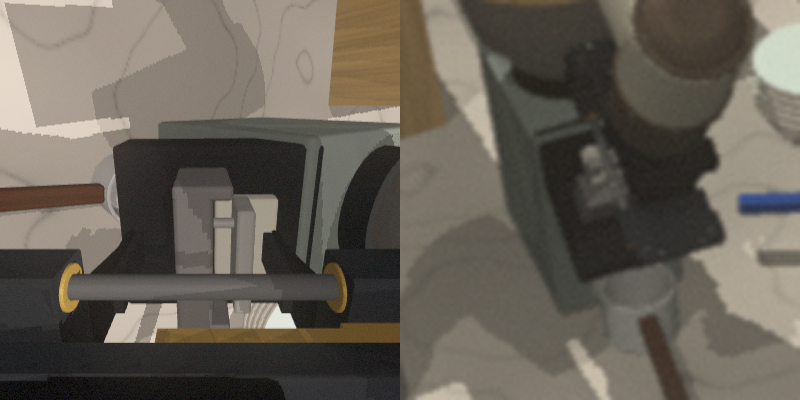

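Run:
```python
from h import *
env.gripper_to(0.0,18);s=env.read_state();print(s['clock'],tof(s['position']),s['force'],s['opening']*87)
env.dwell(.3);s=env.read_state();print(s['clock'],tof(s['position']),s['force'],s['opening']*87)
f=env.grab_frame('wrist');save(f,'w7')
```

```text
20.6417 [ 0.0571 -0.0002  0.0202] [-0.94670277  2.49499897  2.69145634] 30.600401077547517
20.9417 [ 0.0571 -0.0002  0.0202] [-0.55597887  3.00209611  4.01093837] 30.43085005888656
```

View pics/w7.png

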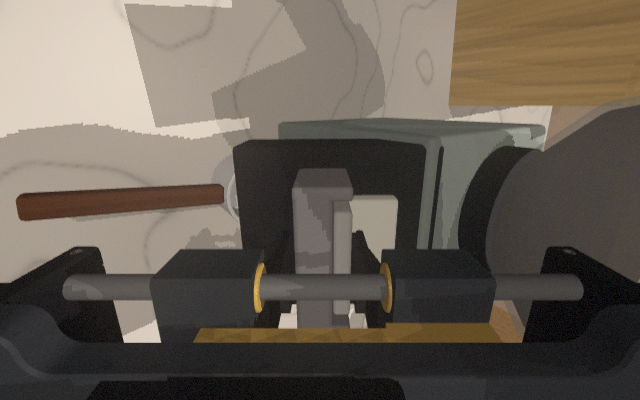

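Opening is about 30.5 mm, so the trigger is fully home. In the picture it lies flush against the ridge at (335-350, 200-320), with the white button still proud at (375, 220). Next I press the button in small steps.

Run:
```python
from h import *
p0=tof(env.read_state()['position'])
for h in (.014,.010,.007,.005,.003,.0015,.0):
    r=env.move_straight(fw(.0569,0,h),rate=.02,force_limit=22);s=env.read_state()
    print(r,round(s['clock'],2),tof(s['position']),'Fn',round(s['force']@N,1),'Fu',round(s['force']@U,1),round(s['opening']*87,2))
    if r or s['force']@N>20: break
f=env.grab_frame('wrist');save(f,'w8')
```

```text
False 21.44 [ 0.0572 -0.0014  0.0159] Fn 8.1 Fu 3.9 31.0
False 21.79 [ 0.0572 -0.0018  0.0122] Fn 8.8 Fu 3.0 30.54
False 22.09 [ 0.0572 -0.0019  0.0094] Fn 10.0 Fu 4.2 30.76
False 22.34 [ 0.0572 -0.0018  0.0075] Fn 10.6 Fu 3.9 30.68
False 22.59 [ 0.0572 -0.0018  0.0056] Fn 11.5 Fu 4.0 30.69
False 22.84 [ 0.0572 -0.0018  0.0043] Fn 12.2 Fu 4.5 30.97
False 23.09 [ 0.0571 -0.0019  0.0028] Fn 12.3 Fu 3.4 30.72
```

View pics/w8.png

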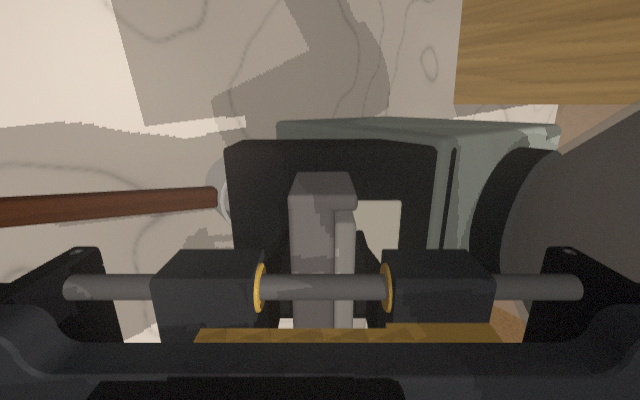

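Run:
```python
from h import *
for h in (-.001,-.002,-.003,-.004,-.005,-.006):
    r=env.move_straight(fw(.0569,0,h),rate=.02,force_limit=22);s=env.read_state()
    print(r,round(s['clock'],2),tof(s['position']),'Fn',round(s['force']@N,1),'Fu',round(s['force']@U,1),round(s['opening']*87,2))
    if r or s['force']@N>24: break
```

```text
False 23.39 [ 0.0572 -0.0019  0.0023] Fn 13.8 Fu 3.4 30.86
False 23.64 [ 0.0572 -0.0019  0.0022] Fn 18.8 Fu 3.4 30.61
False 23.89 [ 0.0572 -0.0019  0.002 ] Fn 23.1 Fu 3.2 30.66
False 24.14 [ 0.0572 -0.002   0.0019] Fn 26.7 Fu 2.1 30.83
```

Run:
```python
from h import *
for o in (.38,.41,.44,.47,.50):
    env.gripper_to(o);s=env.read_state()
    print(round(s['clock'],2),tof(s['position']),'Fn',round(s['force']@N,1),'Fu',round(s['force']@U,1),round(s['opening']*87,2))
env.dwell(.3)
f=env.grab_frame('wrist');save(f,'w9')
```

```text
24.46 [ 0.0564 -0.002   0.0018] Fn 26.4 Fu 0.4 32.98
24.79 [ 0.0552 -0.0019  0.0018] Fn 27.2 Fu -2.3 35.64
25.12 [ 0.0539 -0.0019  0.0018] Fn 26.7 Fu -5.1 38.17
25.46 [ 0.0527 -0.0019  0.0019] Fn 27.6 Fu -7.2 41.31
25.79 [ 0.0515 -0.0019  0.0019] Fn 27.3 Fu -10.3 43.3
```

View pics/w9.png

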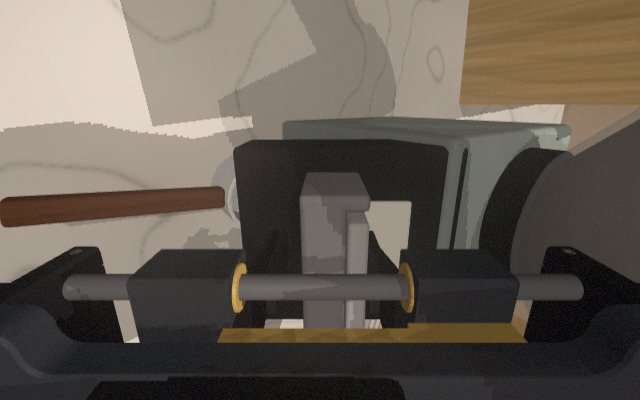

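Run:
```python
from h import *
def st(t=''):
    s=env.read_state();w=s['opening']*.087/2;p=tof(s['position']);print(t,round(s['clock'],2),p,'in_up',round(p[0]+w,4),'in_dn',round(p[0]-w,4),'Fn',round(s['force']@N,1),'Fu',round(s['force']@U,1))
for sC,h in ((.0569,-.0025),(.0569,-.001),(.058,-.001),(.0592,-.001),(.0604,-.001)):
    env.move_straight(fw(sC,0,h),rate=.02);st()
env.dwell(.2);st()
f=env.grab_frame('wrist');save(f,'w10')
```

```text
26.39 [ 0.0527 -0.0018  0.002 ] in_up 0.0746 in_dn 0.0308 Fn 20.9 Fu -6.7
 26.64 [ 0.0545 -0.0017  0.0022] in_up 0.0762 in_dn 0.0328 Fn 14.7 Fu -2.4
 26.89 [ 0.0554 -0.0017  0.0022] in_up 0.0771 in_dn 0.0337 Fn 15.0 Fu -2.7
 27.14 [ 0.0561 -0.0017  0.0022] in_up 0.078 in_dn 0.0342 Fn 14.8 Fu -3.7
 27.39 [ 0.0561 -0.0016  0.0022] in_up 0.0778 in_dn 0.0344 Fn 14.8 Fu -6.3
 27.59 [ 0.0562 -0.0016  0.0022] in_up 0.0778 in_dn 0.0346 Fn 16.3 Fu -7.1
```

View pics/w10.png

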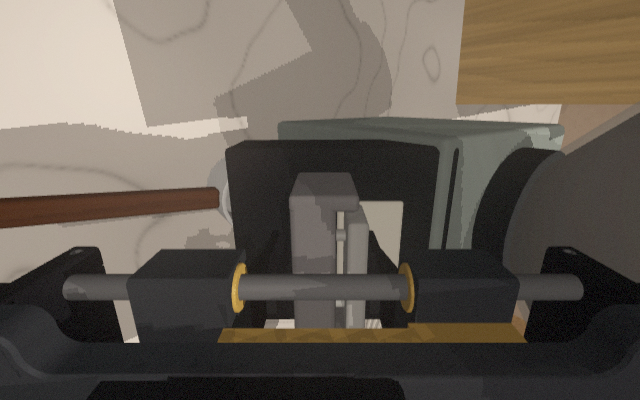

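Run:
```python
from h import *
def st(t=''):
    s=env.read_state();w=s['opening']*.087/2;p=tof(s['position']);print(t,round(s['clock'],2),p,'in_up',round(p[0]+w,4),'in_dn',round(p[0]-w,4),'Fn',round(s['force']@N,1),'Fu',round(s['force']@U,1))
env.dwell(.2);st()
for sC,h in ((.058,-.001),(.058,.0015),(.0585,.004),(.0587,.007)):
    env.move_straight(fw(sC,0,h),rate=.02);st()
f=env.grab_frame('wrist');save(f,'w11')
```

```text
27.84 [ 0.0562 -0.0016  0.0022] in_up 0.0778 in_dn 0.0346 Fn 14.7 Fu -5.8
 28.11 [ 0.056  -0.0017  0.0022] in_up 0.0778 in_dn 0.0342 Fn 14.2 Fu -0.7
 28.38 [ 0.0563 -0.0003  0.0024] in_up 0.0779 in_dn 0.0347 Fn 8.4 Fu -1.8
 28.66 [0.0579 0.0007 0.0032] in_up 0.0797 in_dn 0.0361 Fn 0.3 Fu -0.5
 28.96 [0.0587 0.0001 0.0069] in_up 0.0805 in_dn 0.0369 Fn -0.6 Fu 1.2
```

View pics/w11.png

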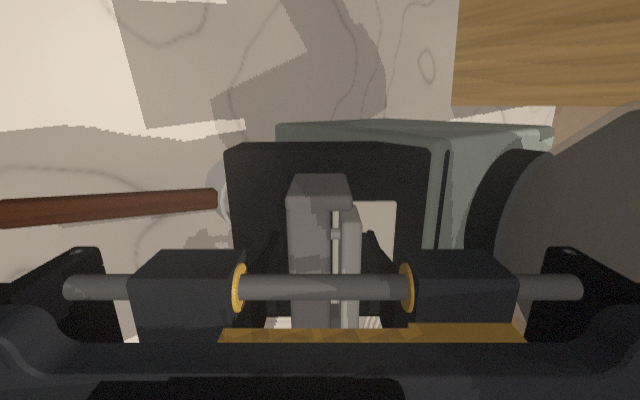

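Run:
```python
from h import *
env.move_straight(fw(.0587,0,.06),rate=.08)
env.gripper_to(1.0)
env.move_straight(fw(.0675,0,.16),rate=.15)
f=env.grab_frame('wrist');save(f,'w12');c=cam(f)
import json;json.dump({k:np.array(v).tolist() for k,v in c.items()},open('w12.json','w'))
s=env.read_state();print(s['clock'],tof(s['position']))
for t in ('trigger_pad','lock_top'):
    print(t,[(tof(d['xyz']).tolist(),round(d['score'],2)) for d in env.search_frame(f,t)][:2])
im=f['image'];x0,y0,k=240,105,5
im=cv2.resize(im[y0:y0+115,x0:x0+155],None,fx=k,fy=k,interpolation=cv2.INTER_CUBIC)
def L(P,col):
    q=((proj(c,P)-[x0,y0]+.5)*k).astype(int);cv2.polylines(im,[q.reshape(-1,1,2)],True,col,1)
S0=.0412;d=-.007
L([fw(S0,-.046,.046),fw(S0,.046,.046),fw(S0,.046,0),fw(S0,-.046,0)],(0,255,255))
L([fw(S0+.043+d,-.032,.044),fw(S0+.043+d,.032,.044),fw(S0+.033+d,.032,.044),fw(S0+.033+d,-.032,.044)],(255,0,255))
cv2.imwrite('pics/ov12.png',im)
```

```text
31.6667 [0.067  0.0006 0.1588]
trigger_pad [([0.074, 0.0053, 0.0428], 0.85), ([-0.0767, 0.0089, -0.0516], 0.68)]
lock_top [([0.0908, 0.0004, 0.0006], 0.89)]
```

View pics/ov12.png

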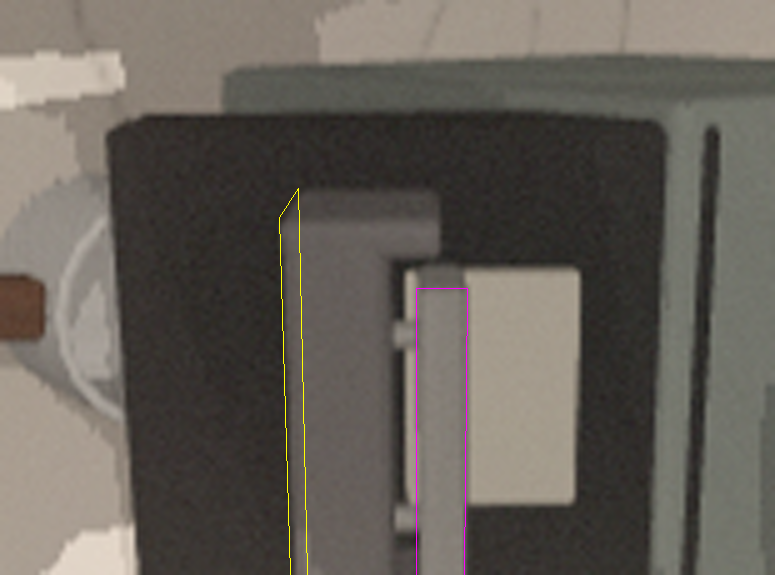

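Run:
```python
from h import *
env.move_straight([.46,.0,.38],rate=.3)
s=env.read_state();print(s['clock'],s['position'])
O=g2w(G,[-.05,0,0])[0];print('outlet',O)
th=np.radians(80.3);hd=-np.array([np.cos(th),np.sin(th)])
ims=[]
for n in('side','top'):
    f=env.grab_frame(n);save(f,n[0]+'13');c=cam(f)
    x0,y0=(235,130) if n=='side' else (200,170)
    im=cv2.resize(f['image'][y0:y0+80,x0:x0+80],None,fx=5,fy=5,interpolation=cv2.INTER_CUBIC)
    t=np.linspace(0,6.28,40)
    for r,z in((.036,.06),(.036,0)):
        q=((proj(c,np.stack([O[0]+r*np.cos(t),O[1]+r*np.sin(t),0*t+z],1))-[x0,y0]+.5)*5).astype(int);cv2.polylines(im,[q.reshape(-1,1,2)],True,(0,255,0),1)
    q=((proj(c,[[*(O[:2]+k*hd),.053] for k in (.036,.175)])-[x0,y0]+.5)*5).astype(int);cv2.polylines(im,[q.reshape(-1,1,2)],False,(0,0,255),1)
    ims.append(im)
cv2.imwrite('pics/ov13.png',np.hstack(ims))
```

```text
32.5667 [0.46002226 0.00057639 0.37936735]
outlet [0.55253393 0.24699049 0.        ]
```

View pics/ov13.png

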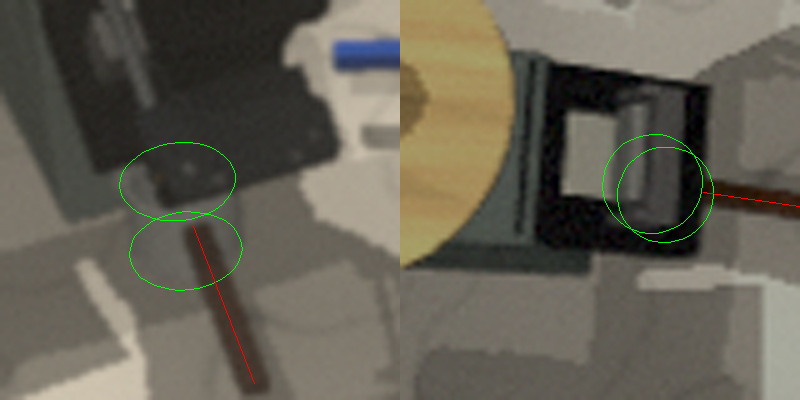

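View pics/s13.png

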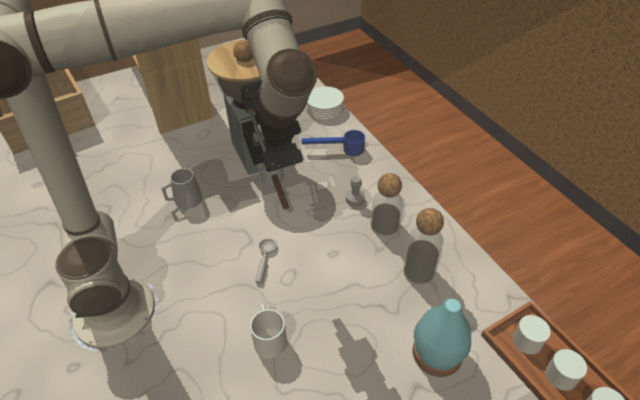

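Run:
```python
from h import *
import json
c=json.load(open('w12.json'));c['p']=np.array(c['p'])
im=cv2.imread('pics/w12.png');x0,y0,k=120,110,4
im=cv2.resize(im[y0:y0+110,x0:x0+190],None,fx=k,fy=k,interpolation=cv2.INTER_CUBIC)
O=g2w(G,[-.05,0,0])[0];th=np.radians(80.3);hd=-np.array([np.cos(th),np.sin(th)]);t=np.linspace(0,6.28,60)
for r,z in((.036,.06),(.036,0)):
    q=((proj(c,np.stack([O[0]+r*np.cos(t),O[1]+r*np.sin(t),0*t+z],1))-[x0,y0]+.5)*k).astype(int);cv2.polylines(im,[q.reshape(-1,1,2)],True,(0,255,0),1)
q=((proj(c,[[*(O[:2]+k_*hd),.053] for k_ in (.036,.175)])-[x0,y0]+.5)*k).astype(int);cv2.polylines(im,[q.reshape(-1,1,2)],False,(0,0,255),1)
cv2.imwrite('pics/ov14.png',im)
```

```text
(no output)
```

View pics/ov14.png

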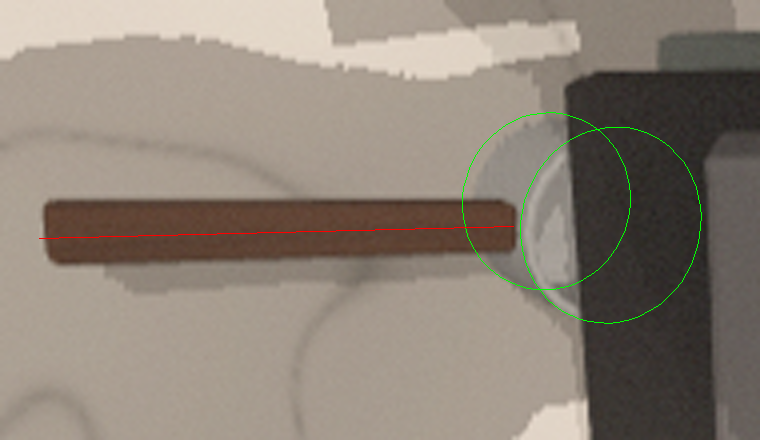

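Run:
```python
from h import *
s=env.read_state();print(s['clock'],s['force'])
env.close_job()
```

```text
32.6667 [-0.1888779   0.41330737 -0.36251373]
the job is handed in; nothing more can be done
```

The job was handed in at 32.7 s with the cup under the outlet and the trigger held on by its lock. No verdict was reported.

- **Cup:** I carried the aluminium cup with the wooden handle under the outlet, set it down and let go. The blue look-alike was left alone. The last wrist and side overlays put the cup within about 2–3 mm of the outlet axis. The slab hides part of the cup, so this rests on the visible rim, base and handle.
- **Squeeze:** With the trigger home, the jaws read about 30.5 mm against the nominal 31 mm, and I held it more than 0.15 s with the button still out.
- **Button:** I pressed until it bottomed, with the fingertips about 2.2 mm above the face, which matches 10 mm in.
- **Release:** When I opened the jaws, the fingertip stuck to the button by friction, so the trigger did not come back at first. Easing the press and shifting the tool slightly up-slope let the trigger return onto the lock.
- **Last checks:**
  - After backing off, the close-up overlay fits the trigger at 7 mm in.
  - The network put the button top at 0.6 mm off the face, against 12.1 mm before pressing. It sits pressed in with nothing touching it.
  - The robot is clear, with near-zero tool force.
  - In the last side view I saw no bystander out of place by eye, but I did not measure them.

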